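# Compare a glaze tile with its master

## Robot

A 6-joint arm with a two-finger parallel gripper is mounted at the origin on the work surface; the furniture and walls round the work are solid. World frame = base frame: x ahead of the robot, y to its left, z up, the work surface at z = 0. Lengths are in m, angles in rad, forces in N, time in s.
With the tool pointing down it reaches from about 0.325 to 0.775 m from the base axis. Payload 5.5 kg.
Tool frame: the origin (TCP) lies between the finger pads; the fingertips stand 8 mm ahead of it and the grasp point (between the pads) lies 11 mm behind it (tcp_to_tips is the distance from the TCP to the fingertips, in m); z points along the fingers, y is the line along which they close (so a half turn about z gives the same grasp; the last joint's range is limited). The gripper opens to 88 mm and grips with 3 to 60 N. Pads are 20 mm wide; open, the fingers measure 115 mm over their backs; the gripper's body (75 mm by 178 mm) begins 61 mm behind the grasp point.
Start: joints at [-1.207, 0.091, 1.231, -0, 1.82, -0.057], TCP at [0.245, -0.548, 0.231] pointing down, gripper open.
Joint ranges: [-2.87, 2.87], [-0.86, 2.18], [0.17, 2.46], [-1.51, 4.65], [0.06, 2.69], [-2.65, 2.65]. Speed limits (rad/s): [2.57, 2.57, 3.01, 3.14, 3.14, 3.14].

## Interface

Orientations are given as a unit quaternion [w, x, y, z].
In Python, from bench import * gives the robot as it stands. Calls block until the motion is done:
- move_to(position, orientation): joint-space move of the TCP to a pose.
- move_l(position, speed=0.15, orientation=None): straight line of the TCP; orientation=None keeps the orientation; speed is the mean speed in m/s.
- movej(angles): joint-space move.
- gripper_open() and close(): open the fingers fully, or close them until they stop; the grip force is fixed at half the most.
- hold(seconds).
- inverse_kinematics(position, orientation): joint angles nearest the present ones, or None.
- state(): the state.
- get_image(name): name is "side" or "top" or "wrist"; returns a dict with "frame" (384x512x3 uint8, blue, green, red), "depth" (384x512 float32, m along the optical axis (not along the pixel's ray), 0 where there is no reading), "camera_matrix" (3x3 intrinsics, pixels), "k1" (the pictures are not rectified: a ray, as slopes to the right and down, at radius r is drawn at 1 + k1 r^2 times it, then the intrinsics apply), "view" (4x4, takes a point from world to camera coordinates). Camera axes: x right, y up, looking along -z (the intrinsics and any distortion apply to the point x, -y, -z); pixel columns grow to the right and rows downward; lengths in m; the calibration is good to about 2 mm. A picture is of the moment at which its call begins.
A pose or a line that the arm cannot do raises IKError and nothing moves.
- job_done(): hands the job in; it is judged then, once.
The state is a dict: "time": time; "joint_pos": joint angles; "dq": joint speeds; "joint_torque": joint torques, N m; "ee_pos": TCP position; "ee_rot": TCP orientation; "ft_force": force on the tool from outside, world axes, zero at the start; "moment": the same for the moment, N m; "finger_gap": finger opening in m; "finger_force": force on a finger pad.
Only numpy, scipy, OpenCV 4.12 (cv2) and the standard library are available. Lean on these libraries where they do the work, as an engineer would, in place of code of your own. Each camera call takes 0.05 s, during which the arm holds its last target. There are 200 camera calls.

## Task

Compare the green glaze test tile with the teal master tile on the colour reader. First seat the teal tile flat, coloured face up, in the shallow nest on the reader's board and let go of it; then pass the green tile, coloured end first and coloured face up, through the narrow window in the reader's front, push the sprung pad behind it in by about 8 mm (not to its stop), and hold it there: the program finishes with the gripper still holding the green tile in the window. Leave the brown tile, the jars and the clay animal alone.

Things in the scene. Friction and masses are not known exactly. Their poses are not given: they have to be found in the camera images.
- green_tile: glaze test tile, the coloured half green and the rest pale, lying flat; 70 (x) x 44 (y) x 7 (z) mm, 35 to 70 g; origin at the centre of its underside, z up, coloured half at its +x end, pale half with the hang hole at its -x end
- green_end (a point): middle of the green tile's coloured end face (35 mm along +x from the tile's origin, at half thickness); axes as the tile's
- teal_tile: master tile, same size, mass range and axes as the green tile, its coloured half dark teal blue
- brown_tile: same kind of tile, coloured half orange-brown; a bystander
- window (a point): centre of the window in the front plate of the colour reader, on the outer face; x points into the reader, y to the left along the slot, z up. The window is 48 mm wide (y) and 11 mm high (z), its centre 42 mm above the worktop; the blue front plate is 6 mm thick and 104 mm wide, with a roomier chamber behind it. The reader is 62 mm high, 100 mm deep in x, and fixed; its 10 mm high aluminium board starts 6.5 mm in front of the front plate
- sprung_pad (a joint): travel of the white sprung pad in the chamber behind the window: 0 m at rest, when its face stands 18 mm behind the outer face of the front plate; grows as it is pushed in along the window's x, stop at 0.016 m; the spring pushes back with 1.5 N at rest and 3.9 N at the stop
- nest (a point): centre of the cork floor of the shallow tile nest on the reader's board, to the left of the reader's housing; its axes are parallel to the window's, and it lies 50 mm along x and 165 mm along y from the window's centre. The floor is 12 mm above the worktop and 2 mm above the board; the cavity is 74 mm (x) by 48 mm (y), its rim 5 mm above its floor; the middle 52 mm of both long sides (facing +y and -y) is open, for fingers that hold the tile across its 44 mm width
- red_jar: glaze jar with white lid and red body, 54 mm diameter, 66 mm high; origin at the centre of its underside; a bystander
- blue_jar: glaze jar with white lid and blue body, 48 mm diameter, 55 mm high; origin at the centre of its underside; a bystander
- clay_bear: pale clay animal figure, 38 x 80 x 60 mm; origin under its centre; a bystander
Things that resemble listed ones, but are neither listed nor needed, are in the scene too. Leave any purple look-alike of the green_tile alone. What is shaped like the teal_tile but purple is not meant.

How it is judged:
On the way, in this order (a step that is already met when the one before it is completed fails the run):
1. the teal tile lies seated in the nest, coloured face up, and is let go (horizontal distance between teal_tile and nest below 0.005 m and z of teal_tile in the frame of nest below 0.002 m and angle between teal_tile's own z axis and vertical below 0.08 rad and contact force between the fingers and teal_tile below 0.05 N and linear speed of teal_tile below 0.02 m/s), for 0.2 s.
2. the coloured end of the green tile is through the window and has pushed the sprung pad in by 4 to 13 mm (x of green_end in the frame of window above 0.021 m and value of joint sprung_pad between 0.004 and 0.013 m and contact force between the fingers and green_tile above 1 N), for 0.2 s.
At the end, for the whole second after the job is handed in: The teal tile lies flat, coloured face up, on the nest's floor within 5 mm of its centre, let go. The gripper holds the green tile at rest, face up, within 0.2 rad of level and square to the window, its coloured end 21 mm or more through it, the pad pushed in by 4 to 13 mm (all of step 2 and horizontal distance between teal_tile and nest below 0.005 m and z of teal_tile in the frame of nest below 0.002 m and angle between teal_tile's own z axis and vertical below 0.08 rad and contact force between the fingers and teal_tile below 0.05 N and y of green_end in the frame of window between -0.006 and 0.006 m and angle between green_tile's own z axis and vertical below 0.2 rad and angle between the x axis of green_tile and the x axis of window, either way round below 0.2 rad and linear speed of green_tile below 0.02 m/s); the arm keeps its last pose, push and grip.
It fails at once if the brown tile, a jar or the clay animal is moved by more than 15 mm (distance of any of brown_tile, red_jar, blue_jar, clay_bear from where it was at the start of the episode above 0.015 m).
It fails at once if the sprung pad is run against its stop (value of joint sprung_pad above 0.0155 m).
It also fails if it takes over 51 s, if anything falls off the work surface, if the arm or the gripper's body presses on something with over 40 N, if the wrist force passes 120 N, or if a joint passes its speed limit or range.

## Working session

There is one attempt and no reset: what is moved stays moved. The work goes in short steps, each a Python script; the robot and the scene stay as the last script left them, time stands still between calls to the robot, and variables do not carry over. Pictures are saved under pics/ and viewed, at most 10 in all, crops included, and the job is handed in when it is done.

```bash
mkdir -p pics; ls; cat > h.py <<'E'
from bench import *
import numpy as np, cv2
def snap(n):
    return get_image(n)
def world(im,u,v,z):
    """pixels -> world on plane z (undistorted ray)"""
    K=im["camera_matrix"];V=np.array(im["view"])
    p=np.array([[ (u-K[0][2])/K[0][0],(v-K[1][2])/K[1][1] ]])[0]
    q=p.copy()
    for _ in range(20): q=p/(1+im["k1"]*(q@q))
    R=V[:3,:3];c=-R.T@V[:3,3]
    d=R.T@np.array([q[0],-q[1],-1])
    return c+d*(z-c[2])/d[2]
def pix(im,P):
    K=im["camera_matrix"];V=np.array(im["view"])
    c=V[:3,:3]@np.array(P)+V[:3,3]
    q=np.array([c[0],-c[1]])/-c[2]; q=q*(1+im["k1"]*(q@q))
    return np.array([K[0][0]*q[0]+K[0][2],K[1][1]*q[1]+K[1][2]])
def depthpt(im,u,v):
    """world point from depth at pixel"""
    K=im["camera_matrix"];V=np.array(im["view"])
    p=np.array([(u-K[0][2])/K[0][0],(v-K[1][2])/K[1][1]]);q=p.copy()
    for _ in range(20): q=p/(1+im["k1"]*(q@q))
    d=im["depth"][int(v),int(u)]
    return V[:3,:3].T@(np.array([q[0]*d,-q[1]*d,-d])-V[:3,3])
E
python3 - <<'E'
from h import *
a=snap("top");b=snap("side")
for n,i in(("top",a),("side",b)):
    cv2.imwrite(f"pics/{n}0.png",i["frame"]); V=np.array(i["view"]);print(n,-V[:3,:3].T@V[:3,3],V[:3,:3].round(2).tolist(),i["k1"],i["camera_matrix"])
np.savez("top0.npz",**a);np.savez("side0.npz",**b)
print(state())
E
```

```text
pics
top [0.4218362  0.00964439 1.1262959 ] [[-0.02, -1.0, -0.02], [1.0, -0.02, 0.07], [-0.07, -0.02, 1.0]] -0.05741552053543078 [[356.5022166    0.         258.52135621]
 [  0.         356.5022166  185.45912988]
 [  0.           0.           1.        ]]
side [0.33331624 1.05844174 1.04814696] [[-0.99, -0.13, -0.02], [0.08, -0.69, 0.72], [-0.11, 0.71, 0.69]] -0.012169956021107362 [[452.25631936   0.         250.80885858]
 [  0.         452.25631936 186.5624873 ]
 [  0.           0.           1.        ]]
{'time': 0.1, 'joint_pos': array([-1.20672080e+00,  9.17681034e-02,  1.23178901e+00, -1.03894183e-05,
        1.81984462e+00, -5.66961961e-02]), 'dq': array([-0.00049244, -0.00020752, -0.00241565, -0.00142141, -0.00141622,
        0.00102575]), 'joint_torque': array([ 3.97840748e-03, -4.47858274e+01, -4.07570243e+01,  7.00023375e-02,
        2.83928047e-02, -8.66739265e-05]), 'ee_pos': array([ 0.24497745, -0.54740616,  0.22961594]), 'ee_rot': array([-8.93104358e-04,  9.77950272e-01,  2.08835936e-01, -1.43447602e-04]), 'ft_force': array([-0.50172583,  0.12700847,  1.18496279]), 'moment': array([-0.00239922, -0.01985142,  0.06447098]), 'finger_force': 0.0, 'finger_gap': 0.08792320729366702}
```

View pics/top0.png

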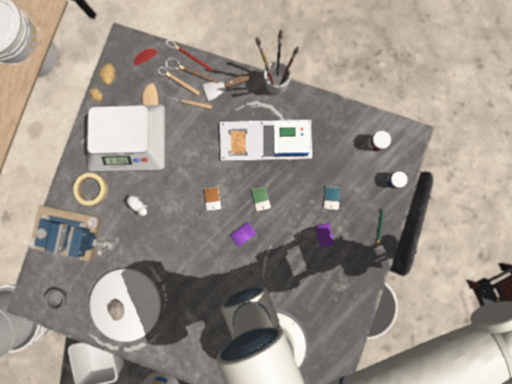

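View pics/side0.png

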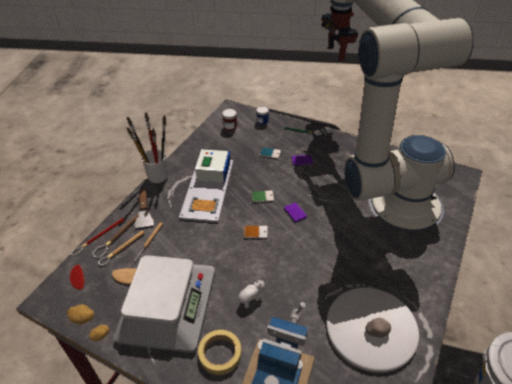

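Top view: the reader has its housing at (291,140) and its nest at (238,142). The tiles are brown (212,198), green (261,198) and teal (331,196), all with the coloured end up in the image (+x). The look-alikes at (243,234) and (324,235) are purple, so they are not meant. The jars are at (380,140) and (397,180), the bear at (137,204). Next I measure the tiles and check an enlarged crop.

```bash
python3 - <<'E'
from h import *
a=dict(np.load("top0.npz"));f=a["frame"]
hsv=cv2.cvtColor(f,cv2.COLOR_BGR2HSV)
for n,(u,v) in dict(green=(261,198),teal=(331,196),brown=(212,198)).items():
    x0,y0=u-18,v-20; w=hsv[y0:y0+40,x0:x0+36]
    m=(((w[...,1]>90)&(w[...,2]>50))|(w[...,2]>150)).astype(np.uint8)
    k,l,s,c=cv2.connectedComponentsWithStats(m);i=1+np.argmax(s[1:,4])
    ys,xs=np.nonzero(l==i)
    P=np.array([world(a,x+x0,y+y0,.007)[:2] for x,y in zip(xs,ys)],np.float32)
    r=cv2.minAreaRect(P)
    pale=(w[ys,xs,1]<70); d=P[~pale].mean(0)-P[pale].mean(0)
    print(n,len(P),"mean",P.mean(0),"rect",r,"colour dir deg",np.degrees(np.arctan2(d[1],d[0])),"z",depthpt(a,u,v))
# reader
for p in [(291,130),(291,150),(238,142),(225,125),(225,158),(309,158)]: print(p,depthpt(a,*p).round(4))
c=cv2.resize(f[110:250,200:345],None,fx=4,fy=4,interpolation=cv2.INTER_CUBIC);cv2.imwrite("pics/crop1.png",c)
E
```

```text
green 181 mean [0.44192222 0.01377285] rect ((0.44795936346054077, 0.017998002469539642), (0.05325249582529068, 0.04791218414902687), 12.920239448547363) colour dir deg -10.112283 z [0.45944001 0.01949742 0.00224125]
teal 139 mean [ 0.43386477 -0.20067996] rect ((0.4346737563610077, -0.2010936588048935), (0.047100670635700226, 0.028205998241901398), 88.32865142822266) colour dir deg nan z [ 0.46149675 -0.20053899  0.00585231]
brown 361 mean [0.4603602  0.17164126] rect ((0.462140828371048, 0.17241014540195465), (0.07767773419618607, 0.04942861571907997), 5.1125969886779785) colour dir deg 15.111879 z [0.46193925 0.17328966 0.01027828]
(291, 130) [ 0.6613 -0.0755  0.0625]
(291, 150) [ 0.6002 -0.074   0.0625]
(238, 142) [0.6389 0.0894 0.0058]
(225, 125) [0.6942 0.1301 0.0087]
(225, 158) [0.5881 0.1313 0.0074]
(309, 158) [ 0.5828 -0.1345  0.0075]<stdin>:11: RuntimeWarning: Mean of empty slice.
  ret = um.true_divide(
```

View pics/crop1.png

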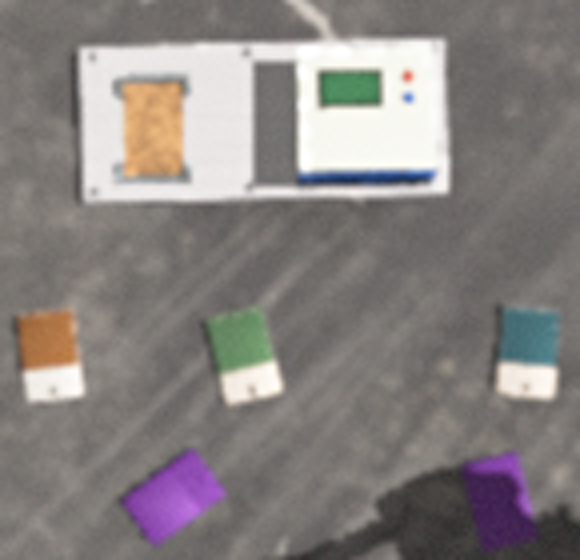

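Crop confirms it: green tile at (245,356) and teal at (529,352) in the crop, each with a pale holed end towards the robot. The two purple blocks are decoys. Next, a wrist look over teal and green, and over the reader.

```bash
cat >> h.py <<'E'
def q(phi): return [0,np.cos(phi/2),np.sin(phi/2),0]
E
python3 - <<'E'
from h import *
a=dict(np.load("top0.npz"))
T=world(a,332,198,.007);G=world(a,261.2,199,.007);W=world(a,291,156,.06)
print(T,G,W)
for n,p in (("teal",T),("green",G),("reader",[.55,-.02,0])):
    z=.25 if n!="reader" else .33
    move_to([p[0]-.0,p[1],z],q(0)); hold(.3); i=snap("wrist"); np.savez(f"w_{n}.npz",**i); cv2.imwrite(f"pics/w_{n}.png",i["frame"])
    V=np.array(i["view"]);print(n,-V[:3,:3].T@V[:3,3],state()["ee_pos"],state()["joint_pos"].round(2),state()["time"])
x=[dict(np.load(f"w_{n}.npz"))["frame"] for n in("teal","green","reader")]
x.append(x[0]*0)
m=np.vstack([np.hstack(x[:2]),np.hstack(x[2:])]);cv2.imwrite("pics/wr.png",cv2.resize(m,(800,600),interpolation=cv2.INTER_AREA))
E
```

```text
[ 0.45512169 -0.20327199  0.007     ] [0.45613044 0.01888491 0.007     ] [ 0.58237154 -0.07370928  0.06      ]
teal [ 0.53754279 -0.20381477  0.40553276] [ 0.45501077 -0.20367787  0.24992417] [-0.49 -0.18  1.46 -0.    1.86  1.08] 1.95
green [0.53885202 0.01790467 0.4055278 ] [0.45625293 0.01812002 0.24990384] [-0.03 -0.29  1.55 -0.    1.88  1.54] 3.1917
reader [ 0.63179099 -0.01942928  0.48546592] [ 0.54935523 -0.01960904  0.32994436] [-0.1  -0.    1.15 -0.    1.99  1.47] 4.125
```

View pics/wr.png

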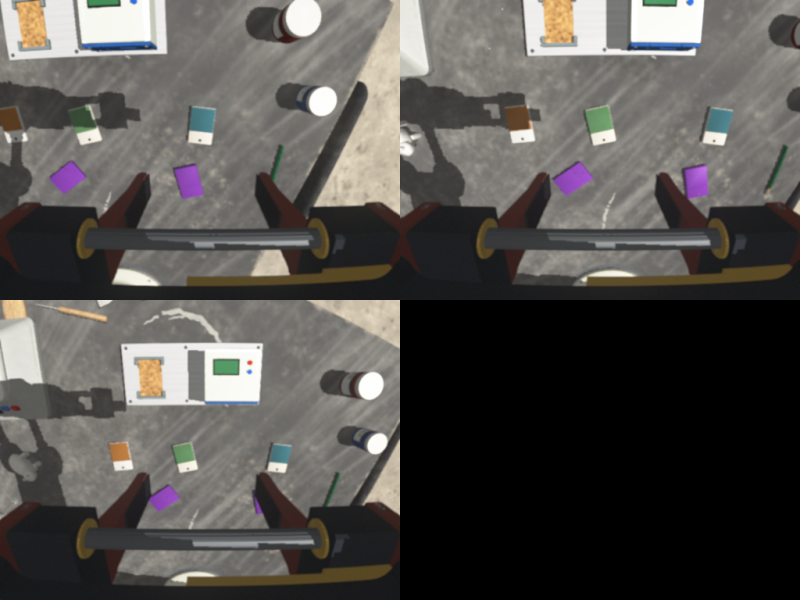

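The wrist views show teal at about (202,126) in its tile and green at about (600,125), both clear of shadow. The reader is fully visible, with its board at (122..262, 344..405). Now I fit positions from these.

```bash
cat > meas.py <<'E'
from h import *
def tile(im,u,v,z=.007,lo=(0,80,40),hi=(179,255,255)):
    f=im["frame"];hsv=cv2.cvtColor(f,cv2.COLOR_BGR2HSV)
    out=[]
    m=((hsv[...,1]>80)&(hsv[...,2]>40))|(hsv[...,2]>170)
    m=m.astype(np.uint8);r=np.zeros_like(m);r[v-40:v+40,u-35:u+35]=1;m*=r
    m=cv2.morphologyEx(m,cv2.MORPH_OPEN,np.ones((3,3)))
    m=cv2.morphologyEx(m,cv2.MORPH_CLOSE,np.ones((5,5)))
    k,l,s,_=cv2.connectedComponentsWithStats(m);i=1+np.argmax(s[1:,4])
    c=cv2.findContours((l==i).astype(np.uint8),cv2.RETR_EXTERNAL,cv2.CHAIN_APPROX_NONE)[0][0][:,0]
    P=np.array([world(im,*p,z)[:2] for p in c],np.float32)
    return cv2.minAreaRect(P),c.min(0),c.max(0)
E
python3 - <<'E'
from meas import *
for n,(u,v) in dict(teal=(258,161),green=(256,160)).items():
    print(n,tile(dict(np.load(f"w_{n}.npz")),u,v))
im=dict(np.load("w_reader.npz"));f=im["frame"];hsv=cv2.cvtColor(f,cv2.COLOR_BGR2HSV)
h,s,v=cv2.split(hsv)
w=((v>140)&(s<60)).astype(np.uint8);w[:, :150]=0;w[:50]=0;w[155:]=0;w[:,345:]=0
fr=[];
for c in list(range(168,325,3)):
    y=np.nonzero(w[:,c])[0]
    if len(y): fr.append(world(im,c,y.max()+.5,.010)[:2])
fr=np.array(fr)
def fit(P):
    vx,vy,x,y=cv2.fitLine(P.astype(np.float32),cv2.DIST_HUBER,0,.001,.001).ravel();return np.array([vx,vy]),np.array([x,y])
d,p=fit(fr);d*=np.sign(d[1]);print("front line",d,p,"yaw",np.degrees(np.arctan2(-d[0],d[1])),"resid",np.std((fr-p)@[-d[1],d[0]]))
le=np.array([world(im,np.nonzero(w[r])[0].min()-.5,r,.010)[:2] for r in range(60,125,3) if w[r].any() and w[r].sum()>60])
d2,p2=fit(le);print("left",d2,p2)
ri=np.array([world(im,np.nonzero(w[r])[0].max()+.5,r,.010)[:2] for r in range(60,125,3) if w[r].sum()>60])
print("right",fit(ri))
def rect(m,z,n):
    m=cv2.morphologyEx(m.astype(np.uint8),cv2.MORPH_CLOSE,np.ones((5,5)))
    k,l,st,_=cv2.connectedComponentsWithStats(m);i=1+np.argmax(st[1:,4])
    c=cv2.findContours((l==i).astype(np.uint8),0,cv2.CHAIN_APPROX_NONE)[0][0][:,0]
    print(n,c.min(0),c.max(0),cv2.minAreaRect(np.array([world(im,*q,z)[:2] for q in c],np.float32)))
roi=np.zeros_like(s,bool);roi[60:150,150:345]=1
rect(roi&(h>5)&(h<25)&(s>80),.012,"cork")
roi[:105]=0
rect(roi&(h>95)&(h<130)&(s>90),.062,"blue")
print("depth board",depthpt(im,165,100),"cork",depthpt(im,192,85))
E
```

```text
teal (((0.4544609785079956, -0.2020527571439743), (0.0455959215760231, 0.06690419465303421), 82.88935852050781), array([241, 138], dtype=int32), array([274, 185], dtype=int32))
green (((0.4557161033153534, 0.020545313134789467), (0.06585757434368134, 0.04608497396111488), 11.66668701171875), array([245, 140], dtype=int32), array([276, 185], dtype=int32))
front line [-0.03199325  0.99948806] [ 0.58245677 -0.01677682] yaw 1.8333911 resid 0.005983934753667033
left [ 0.99999917 -0.00131249] [0.6564897 0.1487904]
right (array([ 0.99999774, -0.00213292], dtype=float32), array([ 0.65598893, -0.14355417], dtype=float32))
cork [177  76] [207 122] ((0.6384507417678833, 0.09076768159866333), (0.0739554613828659, 0.04711386188864708), 0.6905525922775269)
blue [263 130] [329 132] ((0.5915217399597168, -0.07535634934902191), (0.0030742608942091465, 0.10027175396680832), 0.2514515221118927)
depth board [0.6379823  0.13644601 0.01158844] cork [0.66098896 0.08982543 0.01202487]
```

```bash
python3 - <<'E'
from meas import *
a=np.radians(-7.1);p=[.4545,-.2021]
move_to(p+[.08],q(a)); move_l(p+[.0095],.08); hold(.2);print(state()["ee_pos"],state()["ft_force"])
close(); hold(.3);s=state();print(s["finger_gap"],s["finger_force"],s["ee_pos"])
move_l(p+[.15],.15); move_to([.6385,.0908,.2],q(0)); hold(.4)
s=state();print(s["finger_gap"],s["ee_pos"],s["time"],s["joint_pos"].round(2))
i=snap("wrist");np.savez("w_held.npz",**i);cv2.imwrite("pics/held.png",i["frame"])
E
```

```text
[ 0.45474833 -0.20222973  0.00985244] [-1.31903101  0.94347977 -0.06131622]
0.044704284889126596 29.999365210533142 [ 0.45449185 -0.20208315  0.00947754]
0.044423690533373604 [0.63845355 0.09024647 0.20013255] 10.425 [0.09 0.21 1.15 0.   1.78 1.66]
```

View pics/held.png

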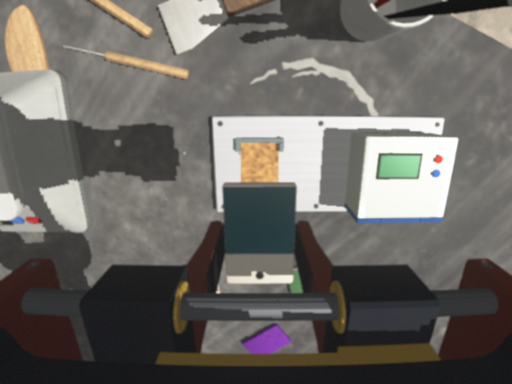

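The held tile spans columns 224..297 with its front edge at row 184, level in the grip. The cork end shows at rows 143..183. I'll measure both in this one view, so the camera bias cancels.

```bash
python3 - <<'E'
from meas import *
im=dict(np.load("w_held.npz"));f=im["frame"];g=f.astype(int)
g2=cv2.GaussianBlur(cv2.cvtColor(f,cv2.COLOR_BGR2GRAY),(3,3),0).astype(float)
zt=.2001-.0095+.007
# tile edges: colour mask teal-dark: low red
h,s,v=cv2.split(cv2.cvtColor(f,cv2.COLOR_BGR2HSV))
m=((h>80)&(h<110)&(s>90)&(v<110)).astype(np.uint8);m[:175]=0;m[262:]=0;m[:,:200]=0;m[:,320:]=0
m=cv2.morphologyEx(m,cv2.MORPH_OPEN,np.ones((3,3)))
L=np.array([world(im,np.nonzero(m[r])[0].min()-.5,r,zt)[:2] for r in range(190,222,3)])
R=np.array([world(im,np.nonzero(m[r])[0].max()+.5,r,zt)[:2] for r in range(190,222,3)])
F=np.array([world(im,c,np.nonzero(m[:,c])[0].min()-.5,zt)[:2] for c in range(230,292,4)])
print("L",L.mean(0),np.polyfit(L[:,0],L[:,1],1)[0],"R",R.mean(0),np.polyfit(R[:,0],R[:,1],1)[0],"F",np.median(F,0),np.polyfit(F[:,1],F[:,0],1)[0],"width",L.mean(0)[1]-R.mean(0)[1])
print("tile ctr y",(L.mean(0)[1]+R.mean(0)[1])/2,"x",np.median(F[:,0])-.035)
k=((h>5)&(h<25)&(s>80)).astype(np.uint8);k[:138]=0;k[182:]=0;k[:,:230]=0;k[:,290:]=0
k=cv2.morphologyEx(k,cv2.MORPH_CLOSE,np.ones((3,3)))
rows=range(154,180,3)
L=np.array([world(im,np.nonzero(k[r])[0].min()-.5,r,.012)[:2] for r in rows]);R=np.array([world(im,np.nonzero(k[r])[0].max()+.5,r,.012)[:2] for r in rows])
F=np.array([world(im,c,np.nonzero(k[:,c])[0].min()-.5,.012)[:2] for c in range(246,276,3)])
print("cork y",L[:,1].round(4),R[:,1].round(4),(L[:,1].mean()+R[:,1].mean())/2,"x",F[:,0].round(4),np.median(F[:,0])-.037)
# board front edge, right of tile / left of housing, board left edge, blue strip front edge
w=((v>120)&(s<60)).astype(np.uint8);
fr=np.array([world(im,c,np.nonzero(w[180:220,c])[0].max()+180.5,.010)[:2] for c in range(305,345,4)])
le=np.array([world(im,np.nonzero(w[r,200:240])[0].min()+199.5,r,.010)[:2] for r in range(125,205,6)])
b=((h>100)&(h<130)&(s>100)).astype(np.uint8);b[:210]=0;b[226:]=0;b[:,:340]=0;b[:,455:]=0
ys,xs=np.nonzero(b);print("blue px",xs.min(),xs.max(),ys.min(),ys.max())
bf=np.array([world(im,c,np.nonzero(b[:,c])[0].max()+.5,.062)[:2] for c in range(364,440,6)])
print("board front",fr.round(4).tolist(),"left",np.polyfit(le[:,0],le[:,1],1),le.mean(0))
print("blue front",bf.mean(0),np.polyfit(bf[:,1],bf[:,0],1)[0],"blue ends",world(im,xs.min()-.5,ys.mean(),.062),world(im,xs.max()+.5,ys.mean(),.062))
E
```

```text
Traceback (most recent call last):
ValueError: zero-size array to reduction operation minimum which has no identity
```

```bash
cat > m2.py <<'E'
from meas import *
im=dict(np.load("w_held.npz"));f=im["frame"]
zt=.2001-.0095+.007
h,s,v=cv2.split(cv2.cvtColor(f,cv2.COLOR_BGR2HSV))
print(f[195:200:4,260],f[150:182:10,260])
m=(v<100).astype(np.uint8);m[:178]=0;m[:,:218]=0;m[:,304:]=0
rows=range(190,207,2)
L=np.array([world(im,np.nonzero(m[r])[0].min()-.5,r,zt)[:2] for r in rows])
R=np.array([world(im,np.nonzero(m[r])[0].max()+.5,r,zt)[:2] for r in rows])
F=np.array([world(im,c,np.nonzero(m[:,c])[0].min()-.5,zt)[:2] for c in range(230,292,4)])
print("L",L.mean(0),np.polyfit(L[:,0],L[:,1],1)[0],"R",R.mean(0),np.polyfit(R[:,0],R[:,1],1)[0],"F",np.median(F,0),np.polyfit(F[:,1],F[:,0],1)[0],"width",L.mean(0)[1]-R.mean(0)[1])
print("tile ctr y",(L.mean(0)[1]+R.mean(0)[1])/2,"x",np.median(F[:,0])-.035)
k=((h>5)&(h<25)&(s>80)).astype(np.uint8);k[:138]=0;k[182:]=0;k[:,:230]=0;k[:,290:]=0
k=cv2.morphologyEx(k,cv2.MORPH_CLOSE,np.ones((3,3)))
rows=range(154,180,3)
L=np.array([world(im,np.nonzero(k[r])[0].min()-.5,r,.012)[:2] for r in rows]);R=np.array([world(im,np.nonzero(k[r])[0].max()+.5,r,.012)[:2] for r in rows])
F=np.array([world(im,c,np.nonzero(k[:,c])[0].min()-.5,.012)[:2] for c in range(246,276,3)])
print("cork y",L[:,1].round(4),R[:,1].round(4),(L[:,1].mean()+R[:,1].mean())/2,"x",F[:,0].round(4),np.median(F[:,0])-.037)
w=((v>120)&(s<60)).astype(np.uint8)
fr=np.array([world(im,c,np.nonzero(w[180:220,c])[0].max()+180.5,.010)[:2] for c in range(305,345,4)])
le=np.array([world(im,np.nonzero(w[r,200:240])[0].min()+199.5,r,.010)[:2] for r in range(125,205,6)])
b=((h>100)&(h<130)&(s>100)).astype(np.uint8);b[:210]=0;b[226:]=0;b[:,:340]=0;b[:,455:]=0
ys,xs=np.nonzero(b);print("blue px",xs.min(),xs.max(),ys.min(),ys.max())
bf=np.array([world(im,c,np.nonzero(b[:,c])[0].max()+.5,.062)[:2] for c in range(364,440,6)])
print("board front",fr.round(4).tolist(),"left",np.polyfit(le[:,0],le[:,1],1),le.mean(0))
print("blue front",bf.mean(0),np.polyfit(bf[:,1],bf[:,0],1)[0],"blue ends",world(im,xs.min()-.5,ys.mean(),.062),world(im,xs.max()+.5,ys.mean(),.062))
E
python3 m2.py
```

```text
[[67 66 51]
 [65 63 48]] [[100 152 199]
 [118 184 232]
 [113 175 226]
 [111 173 224]]
L [0.66589558 0.11203097] -0.07204075897260274 R [0.66586232 0.06884986] 0.03810106273941556 F [0.67318992 0.0898007 ] 0.0007650929732052877 width 0.043181109419515154
tile ctr y 0.09044041356073096 x 0.6381899188658416
cork y [0.1138 0.1138 0.1139 0.114  0.1141 0.1141 0.1142 0.1143 0.1131] [0.0673 0.0672 0.0671 0.0671 0.067  0.0669 0.0669 0.0668 0.0667] 0.09045959805363404 x [0.6742 0.6742 0.6742 0.6742 0.6742 0.6742 0.6742 0.6742 0.6742 0.6742] 0.6372001227932229
blue px 357 441 218 222
board front [[0.5798, 0.0284], [0.5798, 0.023], [0.5798, 0.0176], [0.5812, 0.0122], [0.5798, 0.0067], [0.5797, 0.0012], [0.5812, -0.0041], [0.5811, -0.0096], [0.5797, -0.0152], [0.5796, -0.0207]] left [-0.27319163  0.33615282] [0.64587341 0.15970561]
blue front [ 0.58852405 -0.07619723] -0.009281161371574777 blue ends [ 0.59122343 -0.02318864  0.062     ] [ 0.59025168 -0.12742019  0.062     ]
```

```bash
python3 - <<'E'
from h import *
p=[.6383,.0903]
move_l(p+[.06],.15,q(.003)); move_l(p+[.030],.06); hold(.2);f0=state()["ft_force"]
for z in np.arange(.027,.0205,-.001):
    move_l(p+[z],.03); hold(.1); s=state();df=s["ft_force"]-f0;print(z.round(4),s["ee_pos"].round(4),df.round(2))
    if df[2]>5: break
i=snap("wrist");cv2.imwrite("pics/nest1.png",i["frame"])
print(s["time"])
E
```

```text
0.027 [0.6382 0.0903 0.0269] [-0.44  0.24  1.82]
0.026 [0.6385 0.0903 0.0263] [1.03 0.06 2.58]
0.025 [0.6385 0.0903 0.0256] [-0.65 -0.18  7.06]
13.4583
```

```bash
python3 - <<'E'
import cv2
f=cv2.imread("pics/nest1.png");cv2.imwrite("pics/nest1c.png",cv2.resize(f[90:290,150:350],(600,600),interpolation=cv2.INTER_CUBIC))
E
```

```text
(no output)
```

View pics/nest1c.png

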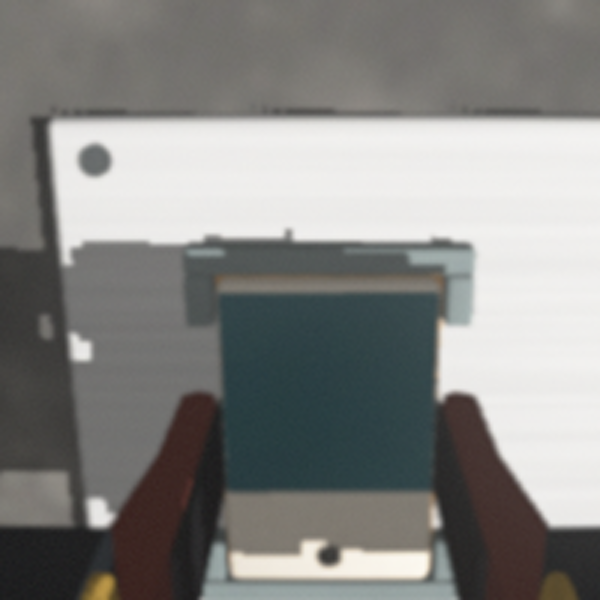

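The tile's rear end sits on the rear rim (crop row 578), and there is a cork gap in front of it at rows 278..293. So it is about 1–2 mm too far back, while y is centred (columns 220..438 inside 217..443). I'll compute the shift and nudge it forward.

```bash
python3 - <<'E'
from h import *
i=snap("wrist")
c=150+330/3
ft=world(i,c,90+293/3,.0231)[0]; r1=world(i,c,90+278/3,.017)[0]; r2=world(i,c,90+278/3,.012)[0]
tl=[world(i,150+x/3,90+350/3,.0231)[1] for x in(220,438)]; rl=[world(i,150+x/3,90+300/3,.017)[1] for x in(217,443)]
print("front",ft,"rim",r1,r2,"gap",r1-ft,"tile y",np.mean(tl),tl,"rim y",np.mean(rl),rl)
dx=np.clip(r1-ft-.002,0,.002);dy=np.mean(rl)-np.mean(tl);print(dx,dy)
dy=float(np.clip(dy,-.0008,.0008))
p=[.6383+float(dx),.0903+dy]
move_l(p+[.029],.05);hold(.15);f0=state()["ft_force"]
for z in np.arange(.026,.0205,-.001):
    move_l(p+[z],.04); hold(.1); s=state();df=s["ft_force"]-f0;print(z.round(4),s["ee_pos"].round(4),df.round(2))
    if df[2]>5: break
print(s["time"])
i=snap("wrist");cv2.imwrite("pics/nest2.png",i["frame"])
E
```

```text
front 0.6725111236932004 rim 0.6738797119507769 0.6724481128245021 gap 0.001368588257576464 tile y 0.09015720132029528 [np.float64(0.11243546326125645), np.float64(0.06787893937933412)] rim y 0.08996958432283227 [np.float64(0.11349729013277818), np.float64(0.06644187851288635)]
0.0 -0.00018761699746301652
0.026 [0.6385 0.0902 0.0262] [ 0.98 -0.08  1.8 ]
0.025 [0.6385 0.0901 0.0256] [-0.53 -1.66  6.52]
14.6583
```

```bash
python3 - <<'E'
import cv2
f=cv2.imread("pics/nest2.png");cv2.imwrite("pics/nest2c.png",cv2.resize(f[165:295,205:318],None,fx=4.6,fy=4.6,interpolation=cv2.INTER_CUBIC))
from h import *
i=snap("wrist");np.savez("w_n2.npz",**i)
for r in (325,535,578): print(r,world(i,215,90+r/3,.017),world(i,260,90+r/3,.0231)[0])
E
```

```text
325 [0.66355587 0.1181461  0.017     ] 0.665779196696575
535 [0.61238218 0.12060728 0.017     ] 0.6166079524955896
578 [0.60061034 0.1212075  0.017     ] 0.6053003513965146
```

View pics/nest2c.png

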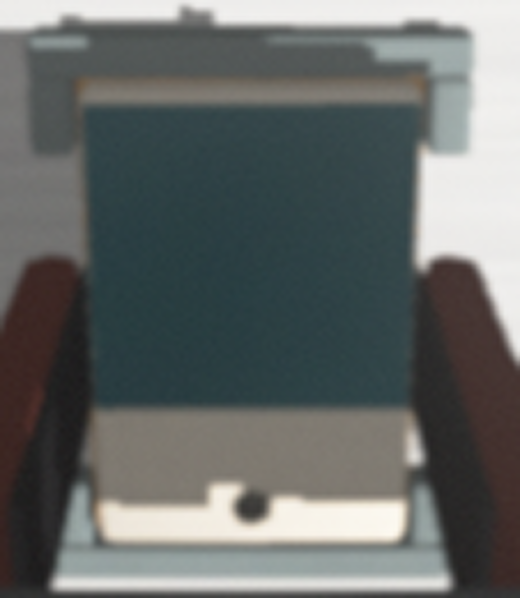

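```bash
python3 - <<'E'
from h import *
for n,pts in (("w_n2",[(260,190),(260,200),(240,215),(280,215),(260,240),(245,270),(275,270),(260,280),(227,180),(300,180)]),("w_held",[(260,190),(260,210),(240,230),(280,230),(260,250),(250,265)])):
    i=dict(np.load(n+".npz"))
    for p in pts: print(n,p,depthpt(i,*p).round(4))
E
```

```text
w_n2 (260, 190) [0.6718 0.0898 0.0253]
w_n2 (260, 200) [0.6653 0.0898 0.0248]
w_n2 (240, 215) [0.6558 0.1019 0.0254]
w_n2 (280, 215) [0.6561 0.0776 0.0261]
w_n2 (260, 240) [0.6389 0.0897 0.0255]
w_n2 (245, 270) [0.6166 0.0994 0.0251]
w_n2 (275, 270) [0.6162 0.0797 0.0244]
w_n2 (260, 280) [0.6081 0.0896 0.024 ]
w_n2 (227, 180) [0.6757 0.1101 0.0174]
w_n2 (300, 180) [0.676  0.0653 0.0181]
w_held (260, 190) [0.672  0.0898 0.2008]
w_held (260, 210) [0.6586 0.0898 0.1989]
w_held (240, 230) [0.6458 0.1022 0.2002]
w_held (280, 230) [0.6458 0.0774 0.2002]
w_held (260, 250) [0.6321 0.0898 0.2007]
w_held (250, 265) [0.6199 0.0963 0.199 ]
```

Depth shows the tile level but about 5 mm high (top at 0.025, rim at 0.0175). The pale front band at crop rows 80..104 is the tile's own end face, so its front is resting on the front rim. I misread the direction and need to shift it back by about 1.4 mm.

```bash
cat > low.py <<'E'
from h import *
def lower(p,yaw=.003,f=5):
    move_l(list(p)+[.0285],.05,q(yaw));hold(.1);f0=state()["ft_force"]
    for z in (.0265,.0255,.0245,.0235,.0225):
        move_l(list(p)+[z],.04); hold(.08); s=state();df=s["ft_force"]-f0;print(z,s["ee_pos"].round(4),df.round(2))
        if df[2]>f: return z
    return z
E
python3 - <<'E'
from low import *
for x in (.6369,.6362):
    z=lower([x,.0902])
    if z<.024: break
i=snap("wrist");np.savez("w_n3.npz",**i);cv2.imwrite("pics/nest3.png",i["frame"])
print([depthpt(i,*p)[2].round(4) for p in [(260,195),(240,215),(280,215),(260,240),(245,270)]],state()["time"])
E
```

```text
0.0265 [0.6368 0.0902 0.0262] [ 0.79 -0.86 -0.13]
0.0255 [0.6369 0.0902 0.0255] [ 0.73 -0.77  0.4 ]
0.0245 [0.6369 0.0902 0.0245] [ 1.69 -0.33  0.27]
0.0235 [0.6369 0.0902 0.0235] [ 0.37 -0.73  0.14]
0.0225 [0.6369 0.0902 0.0225] [-0.04 -0.56 -0.02]
[np.float64(0.0222), np.float64(0.0221), np.float64(0.0222), np.float64(0.023), np.float64(0.0216)] 16.825
```

```bash
python3 - <<'E'
from low import *
move_l([.6369,.0902,.0218],.03); hold(.1); gripper_open(); hold(.2)
print(state()["finger_gap"],state()["ft_force"])
move_l([.6369,.0902,.10],.15); hold(.1)
i=snap("wrist");np.savez("w_n4.npz",**i);cv2.imwrite("pics/nest4.png",i["frame"])
print([depthpt(i,*p).round(4) for p in [(260,215),(260,235)]])
move_l([.6369,.0902,.13],.2)
a=np.radians(11.7);g=np.array([.4557,.0205])-.012*np.array([np.cos(a),np.sin(a)])
g=list(g)
move_to(g+[.07],q(a)); move_l(g+[.0095],.1); hold(.15); close(); hold(.2)
s=state();print(s["finger_gap"],s["finger_force"],s["ee_pos"],s["time"])
move_l(g+[.12],.2); move_to([.50,-.0745,.12],q(.003)); hold(.3)
i=snap("wrist");np.savez("w_g1.npz",**i);cv2.imwrite("pics/g1.png",i["frame"])
s=state();print(s["finger_gap"],s["ee_pos"],s["time"])
x=np.hstack([cv2.imread("pics/nest4.png"),i["frame"]]);cv2.imwrite("pics/ng.png",cv2.resize(x,(800,300),interpolation=cv2.INTER_AREA))
E
```

```text
0.08809064268664106 [-0.02316439 -0.52109411  0.29409125]
[array([0.621 , 0.0894, 0.0211]), array([0.5998, 0.0893, 0.0191])]
0.04428849706381419 29.942516684532166 [0.44396203 0.01808234 0.00953471] 22.0333
0.04458168614892803 [ 0.49985148 -0.07373219  0.12017678] 23.5917
```

View pics/ng.png

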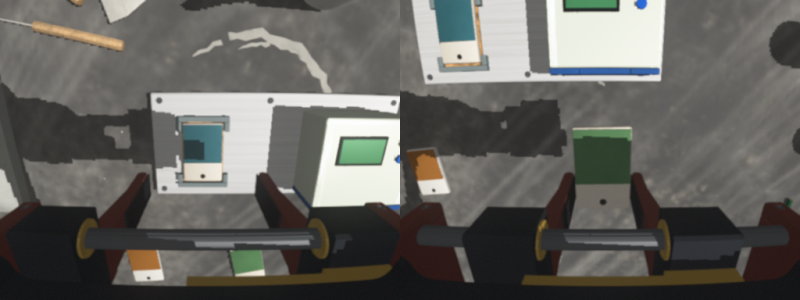

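Left: the teal tile lies inside the nest at (203,150), released. Right: the green tile is held level, columns 573..631 with its front at row 128. The blue plate runs from (548,72) to (660,72). Now I measure both in this view.

```bash
python3 - <<'E'
from h import *
im=dict(np.load("w_g1.npz"));f=im["frame"];h,s,v=cv2.split(cv2.cvtColor(f,cv2.COLOR_BGR2HSV))
zt=.1177
roi=np.zeros_like(v,bool);roi[155:230,200:310]=1
m=(roi&(h>35)&(h<85)&(s>80)).astype(np.uint8);m=cv2.morphologyEx(m,cv2.MORPH_OPEN,np.ones((3,3)))
ys,xs=np.nonzero(m);print(xs.min(),xs.max(),ys.min(),ys.max())
rows=range(175,220,4)
L=np.array([world(im,np.nonzero(m[r])[0].min()-.5,r,zt)[:2] for r in rows]);R=np.array([world(im,np.nonzero(m[r])[0].max()+.5,r,zt)[:2] for r in rows])
F=np.array([world(im,c,np.nonzero(m[:,c])[0].min()-.5,zt)[0] for c in range(228,290,5)])
print("tile y",(L+R).mean(0)[1]/2,"w",(L-R).mean(0)[1],"yaw",np.mean([np.polyfit(P[:,0],P[:,1],1)[0] for P in(L,R)]),"front",np.median(F))
roi[:]=0;roi[80:105,180:345]=1
b=(roi&(h>100)&(h<130)&(s>110)).astype(np.uint8);b=cv2.morphologyEx(b,cv2.MORPH_OPEN,np.ones((3,3)))
ys,xs=np.nonzero(b);print("blue",xs.min(),xs.max(),ys.min(),ys.max())
cols=range(xs.min()+4,xs.max()-3,6)
top=np.array([world(im,c,np.nonzero(b[:,c])[0].min()-.5,.062)[:2] for c in cols]);bot=np.array([world(im,c,np.nonzero(b[:,c])[0].max()+.5,.062)[:2] for c in cols])
for P in(top,bot): print(P.mean(0),"slope",np.polyfit(P[:,1],P[:,0],1)[0])
y=int(np.median(ys));print("ends",world(im,xs.min()-.5,y,.062)[1],world(im,xs.max()+.5,y,.062)[1])
# reader edges by depth: front plate row / board front edge
w=((v>120)&(s<70));fr=np.array([world(im,c,np.nonzero(w[85:120,c])[0].max()+85.5,.010)[:2] for c in range(60,320,10) if w[85:120,c].any()])
print("board",fr.round(4)[::4].tolist(),np.polyfit(fr[:,1],fr[:,0],1))
V=im["view"];print(-V[:3,:3].T@V[:3,3])
t=dict(np.load("w_n4.npz"));
E
```

```text
223 293 167 180Traceback (most recent call last):
  File "<stdin>", line 8, in <module>
    return umr_minimum(a, axis, None, out, keepdims, initial, where)
ValueError: zero-size array to reduction operation minimum which has no identity
```

```bash
python3 - <<'E'
from h import *
im=dict(np.load("w_g1.npz"));f=im["frame"];h,s,v=cv2.split(cv2.cvtColor(f,cv2.COLOR_BGR2HSV))
zt=.1177;print(h[200,258],s[200,258],v[200,258])
roi=np.zeros_like(v,bool);roi[155:230,200:310]=1
m=(roi&(h>35)&(h<85)&(s>45)).astype(np.uint8);m=cv2.morphologyEx(m,cv2.MORPH_OPEN,np.ones((3,3)))
rows=[r for r in range(168,222,3) if m[r].sum()>50]
L=np.array([world(im,np.nonzero(m[r])[0].min()-.5,r,zt)[:2] for r in rows]);R=np.array([world(im,np.nonzero(m[r])[0].max()+.5,r,zt)[:2] for r in rows])
F=np.array([world(im,c,np.nonzero(m[:,c])[0].min()-.5,zt)[0] for c in range(228,290,5)])
print(len(rows),"tile y",(L+R).mean(0)[1]/2,"w",(L-R).mean(0)[1],"yaw",[np.polyfit(P[:,0],P[:,1],1)[0] for P in(L,R)],"front",np.median(F))
roi[:]=0;roi[80:105,180:345]=1
b=(roi&(h>100)&(h<130)&(s>110)).astype(np.uint8);b=cv2.morphologyEx(b,cv2.MORPH_OPEN,np.ones((3,3)))
ys,xs=np.nonzero(b);print("blue",xs.min(),xs.max(),ys.min(),ys.max())
cols=[c for c in range(xs.min()+4,xs.max()-3,6) if b[:,c].any()]
top=np.array([world(im,c,np.nonzero(b[:,c])[0].min()-.5,.062)[:2] for c in cols]);bot=np.array([world(im,c,np.nonzero(b[:,c])[0].max()+.5,.062)[:2] for c in cols])
for P in(top,bot): print(P.mean(0),"slope",np.polyfit(P[:,1],P[:,0],1)[0])
y=int(np.median(ys));print("ends",world(im,xs.min()-.5,y,.062)[1],world(im,xs.max()+.5,y,.062)[1])
w=((v>120)&(s<70));fr=np.array([world(im,c,np.nonzero(w[85:120,c])[0].max()+85.5,.010)[:2] for c in range(60,320,10) if w[85:120,c].any()])
print("board",fr.round(4)[::4].tolist(),np.polyfit(fr[:,1],fr[:,0],1))
V=im["view"];print((-V[:3,:3].T@V[:3,3]).round(4))
E
```

```text
59 82 65
18 tile y -0.07294322733637343 w 0.04350890806878211 yaw [np.float64(0.02578413050888772), np.float64(-0.0016572783413870281)] front 0.5473612779912909
blue 192 331 87 95
[ 0.59405242 -0.07299485] slope -0.003398244097982884
[ 0.58863731 -0.0730205 ] slope -0.0016715039517564952
ends -0.023194921999464387 -0.12653478052007727
board [[0.5693, 0.1203], [0.5694, 0.0792], [0.5808, 0.0385], [0.5814, 0.0004], [0.5812, -0.0369], [0.5768, -0.074], [0.5816, -0.111]] [-0.03537171  0.57936984]
[ 0.5823 -0.0732  0.2757]
```

```bash
python3 - <<'E'
from h import *
y,z=-.0755,.048
move_l([.50,y,.048],.1,q(0.0)); move_l([.532,y,z],.08); hold(.3); s=state();f0=s["ft_force"];print(s["ee_pos"].round(4),s["time"])
for x in np.r_[np.arange(.538,.5565,.003),.5585,.5605,.5625]:
    move_l([x,y,z],.04); hold(.12); s=state();df=s["ft_force"]-f0;print(x.round(4),s["ee_pos"].round(4),df.round(2),s["finger_gap"].round(4))
    if np.abs(df).max()>5: print("STOP");break
i=snap("wrist");np.savez("w_g2.npz",**i);cv2.imwrite("pics/g2.png",i["frame"]);print(s["time"])
E
```

```text
[ 0.5318 -0.0755  0.0481] 25.3083Traceback (most recent call last):
  File "<stdin>", line 5, in <module>
AttributeError: 'float' object has no attribute 'round'
```

```bash
python3 - <<'E'
from h import *
y,z=-.0755,.048
f0=state()["ft_force"]
for x in np.r_[np.arange(.5415,.5565,.003),.5585,.5605,.5625]:
    move_l([x,y,z],.04); hold(.12); s=state();df=s["ft_force"]-f0;print(np.round(x,4),s["ee_pos"].round(4),df.round(2),round(s["finger_gap"],4))
    if np.abs(df).max()>5: print("STOP");break
i=snap("wrist");np.savez("w_g2.npz",**i);cv2.imwrite("pics/g2.png",i["frame"]);print(s["time"])
E
```

```text
0.5415 [ 0.5415 -0.0755  0.048 ] [0.2  0.21 0.79] 0.0444
0.5445 [ 0.5445 -0.0755  0.048 ] [-0.71 -0.83  0.87] 0.0446
0.5475 [ 0.5475 -0.0755  0.048 ] [-0.35 -0.58  1.21] 0.0446
0.5505 [ 0.5505 -0.0755  0.048 ] [-1.09 -1.01  1.27] 0.0444
0.5535 [ 0.5535 -0.0755  0.048 ] [0.31 0.28 1.37] 0.0446
0.5565 [ 0.5565 -0.0755  0.048 ] [-0.62  0.05  1.78] 0.0446
0.5585 [ 0.5583 -0.0755  0.0479] [-2.09  0.47  1.13] 0.0446
0.5605 [ 0.5604 -0.0755  0.0479] [-1.28  0.01  1.45] 0.0446
0.5625 [ 0.5624 -0.0755  0.0479] [-1.38  0.57  1.91] 0.0446
29.025
```

View pics/g2.png

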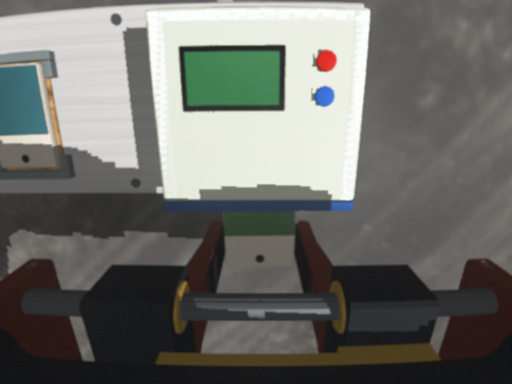

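The tile is through the window: the plate edge is at row 210 and the green/pale border at row 236. I felt contact at about 0.558, as predicted. Now push on to 0.5666 and average the force to check.

```bash
python3 - <<'E'
from h import *
y,z=-.0755,.048
def favg(): 
    F=[]
    for _ in range(10): hold(.03);F.append(state()["ft_force"])
    return np.mean(F,0).round(2)
def bord(im):
    s=cv2.cvtColor(im["frame"],cv2.COLOR_BGR2HSV)[...,1].astype(float)[212:250,235:285].mean(1)
    r=212+np.argmin(np.diff(s))+.5; return r,world(im,260,r,.0455)[0]
print(bord(dict(np.load("w_g1.npz"))) if 0 else "",bord(dict(np.load("w_g2.npz"))),favg())
move_l([.5666,y,z],.03); hold(.3)
s=state();print(s["ee_pos"],favg(),s["finger_gap"],s["finger_force"],bord(snap("wrist")),s["time"])
E
```

```text
(np.float64(234.5), np.float64(0.5654368534164982)) [-2.49  0.7  -0.52]
[ 0.56652794 -0.07545238  0.04793224] [-3.29  0.48 -0.46] 0.04438839155580159 29.94213491678238 (np.float64(217.5), np.float64(0.5812250359754066)) 29.9917
```

```bash
python3 - <<'E'
from h import *
hold(.3); print(job_done(), state()["time"])
E
```

```text
the job is handed in; nothing more can be done
the job is handed in; nothing more can be done
```

The job is handed in (verdict not shown): the teal tile is seated in the nest and let go, and the gripper is holding the green tile in the window with the pad pushed in by about 8–9 mm, estimated from arm position and wrist force.

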